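Clip the socket extension bars onto the garage tool rail in size order

TASK

Click the three socket extension bars onto the tool rail's spring clips in order of length: the shortest next to the rail's blue end block, the middle one in the middle, the longest next to the grey end block, each fully home in both of its clips and centred on them. Press each bar only until it clicks, not hard against the stop, and leave the glue bottle and the tub of screws where they stand.

Things in the scene. Friction and masses are not known exactly. Their poses are not given: they have to be found in the camera images.
- bar_short: yellow-banded steel socket extension bar, 120 mm long. Origin on its axis at mid shank, x along it. Round shank 16 mm thick from -40 to +40 mm; then at each end a hex collar 24 mm across flats, 14 mm long (out to 54 mm), and at +x a 12 mm square stub, 12 mm long. Lies on a collar flat, axis 12 mm above the bench. About 170 g. May be clipped in either way round.
- bar_mid: green-banded steel socket extension bar, 150 mm long. Origin on its axis at mid shank, x along it. Round shank 16 mm thick from -55 to +55 mm; then at each end a hex collar 24 mm across flats, 14 mm long (out to 69 mm), and at +x a 12 mm square stub, 12 mm long. Lies on a collar flat, axis 12 mm above the bench. About 220 g. May be clipped in either way round.
- bar_long: red-banded steel socket extension bar, 180 mm long. Origin on its axis at mid shank, x along it. Round shank 16 mm thick from -70 to +70 mm; then at each end a hex collar 24 mm across flats, 14 mm long (out to 84 mm), and at +x a 12 mm square stub, 12 mm long. Lies on a collar flat, axis 12 mm above the bench. About 270 g. May be clipped in either way round.
- rail: the tool rail's fixed aluminium base, 100 x 245 x 10 mm, origin at the centre of its underside on the bench, x across the rail (along the clipped bars), y along the rail. Three places 64 mm apart along y. Nothing of it is higher than 90 mm.
- place0 (a point): -y place of the rail: where a bar's origin lies when it is fully home, 76 mm above the bench less the sag of its sprung carrier, with which this point moves. x along the bar, y along the rail, z up. Two spring clips, centred at x = -25 and +25 mm, each 14 mm long; the 36 mm between them are open to fingers down to 30 mm below this point.
- place1 (a point): middle place of the rail: where a bar's origin lies when it is fully home, 76 mm above the bench less the sag of its sprung carrier, with which this point moves. x along the bar, y along the rail, z up. Each clip is two lips (radius 5 mm, 11 mm apart at rest, centres 6.7 mm above this point), spread by the shank; all places alike.
- place2 (a point): +y place of the rail: where a bar's origin lies when it is fully home, 76 mm above the bench less the sag of its sprung carrier, with which this point moves. x along the bar, y along the rail, z up. All three places are alike: see the others.
- seat0 (a joint): sinking of the sprung carrier under place0 (m, 0 = up): the three springs are unlike, anywhere from 0.55 to 1.7 mm per newton pressed, with hard stops after 12 to 29 mm, a few mm beyond the click. So pressing just to the measured height does not click a bar in.
- seat1 (a joint): sinking of the carrier under place1. A bar laid on the lips stops about 14 mm above home; pressed straight down with very roughly 10 to 20 N in all it snaps home, the pressing force drops sharply and the carrier rises again.
- seat2 (a joint): sinking of the carrier under place2, as with seat0 and seat1 but on its own spring.
- end_blue: blue end block of the rail, 100 x 18 x 40 mm high, origin at the centre of its underside, fixed, 114 mm from the rail's middle at its +y or its -y end.
- end_grey: grey end block, the same size, fixed at the other end of the rail.
- glue: glue bottle, white with an orange cap, 60 mm across, 160 mm tall, origin at the centre of its underside; loose, a bystander.
- screw_tub: open clear tub of screws, 130 x 90 x 50 mm, origin at the centre of its underside; loose, a bystander.
Things that resemble listed ones, but are neither listed nor needed, are in the scene too. Leave any orange look-alike of the bar_long alone.

How it is judged:
By the outcome, as a careful person would: the job done as asked, in the order asked, and still so for the second after the job is handed in, with the robot touching nothing.
It also fails if it takes over 70 s, if anything falls off the work surface, if the arm or the gripper's body presses on something with over 40 N, if the wrist force passes 120 N, or if a joint passes its speed limit or range.

ROBOT

A 6-joint arm with a two-finger parallel gripper is mounted at the origin on the work surface. World frame = base frame: x ahead of the robot, y to its left, z up, the work surface at z = 0. Lengths are in mm, angles in rad, forces in N, time in s.
With the tool pointing down it reaches from about 275 to 1000 mm from the base axis. Payload 8.4 kg.
Tool frame: the origin (TCP) lies between the finger pads; the fingertips stand 22 mm ahead of it and the grasp point (between the pads) lies 3 mm ahead of it; z points along the fingers, y is the line along which they close (so a half turn about z gives the same grasp; the last joint's range is limited). The gripper opens to 85 mm and grips with 20 to 120 N. Pads are 22 mm wide; open, the fingers measure 114 mm over their backs; the gripper's body (76 mm by 85 mm) begins 54 mm behind the grasp point. The pads swing forward as they close: fully open they stand 13 mm farther back than shut.
Start: joints at [-1.241, 0.353, 1.633, -0, 1.155, -0.002], TCP at [203.589, -590.914, 253.281] pointing down, gripper open.
Joint ranges: [-2.63, 2.63], [-0.92, 2.1], [0.06, 2.66], [-1.3, 4.44], [0, 2.69], [-3.02, 3.02]. Speed limits (rad/s): [2.22, 2.22, 2.79, 3.14, 3.14, 3.14].

INTERFACE

Orientations are given as [roll, pitch, yaw] about the fixed x, y, z axes, in that order (R = Rz(yaw) Ry(pitch) Rx(roll)).
In Python, from rig import r, grab_frame gives the robot as it stands.
- The arm moves only by the shell command python3 -m inch 'ROWS' [FORCE]. ROWS is JSON, a list of rows, each a list of 7 numbers: the turn, a rotation vector about the tool's x, y, z as a fraction of full scale, then the shift along the tool's x, y, z as a fraction of full scale, then the closure, from 0 (fully open) to 1 (shut). In form: [[rx, ry, rz, dx, dy, dz, fingers], ...]. A call has 1 to 8 rows; each row shifts and turns the commanded pose from where the row before left it, along the tool's axes as they then stand; what a row does not reach is not made up. Full scale, the value 1, is 2.5 cm for a shift and pi rad for a turn. A row lasts 1/12 s, in which the tool goes at most 41.7 mm and 7.16 degrees, less where a joint would pass 70% of its speed; a pose out of reach is approached as far as the arm can. A call with a number of a shift or a turn outside -1 to 1 is refused whole. A call with a gripper value outside its range is refused whole. The fingers move at their own pace and stop on an object; FORCE is the grip in N (left out, the last holds). Time passes only in rows, so rows that do not move let the fingers close. It gives the time, the measured TCP pose, the force, the opening and the grip force at its end, in the units of the state.
- r.sense(): the state, without advancing time (a new reading comes with each control period).
- grab_frame(name): name is "side" or "top" or "wrist"; returns a dict with "pixels" (480x640x3 uint8, red, green, blue), "z_map" (480x640 float32, mm along the optical axis (not along the pixel's ray), 0 where there is no reading), "vertical_fov" (degrees; the focal length in pixels is half the picture's height over the tangent of half this angle, whatever the lens; pixels are square), "cx", "cy" (the principal point, pixels), "dist" ([k1, k2, p1, p2, k3] as OpenCV has them; the pictures are not rectified), "cam_to_world" (4x4, takes a point from camera to world coordinates). Camera axes: x right, y down, z forward; pixel columns grow to the right and rows downward; lengths in mm; the calibration is good to about 2 mm. A picture is of the moment at which its call begins.
- r.sign_off(): hands the job in; it is judged then, once.
The state is a dict: "clock": time; "qpos": joint angles; "qvel": joint speeds; "joint_efforts": joint torques, N m; "eef_pos": TCP position; "tcp_rot": TCP orientation; "contact_force": force on the tool from outside, world axes, zero at the start; "wrist_torque": the same for the moment, N m; "opening": opening from 0.0 (shut) to 1.0 (fully open); "grasp_force": force on a finger pad.
Only numpy, scipy, OpenCV 4.12 (cv2) and the standard library are available. Lean on these libraries where they do the work, as an engineer would, in place of code of your own. Each camera call takes 0.05 s, during which the arm holds its last target. There are 200 camera calls.

## Working session

There is one attempt and no reset: what is moved stays moved. The work goes in short steps, Python scripts to look and compute and a shell command to move; the robot and the scene stay as the last step left them, time stands still between calls to the robot, and variables do not carry over. Pictures are saved under pics/ and viewed, at most 10 in all, crops included, and the job is handed in when it is done.

```bash
ls; mkdir -p pics; python3 - <<'E'
from rig import r, grab_frame
import cv2,numpy as np,pickle
s=r.sense();print({k:np.round(v,3).tolist() for k,v in s.items()})
for n in ["side","top"]:
    f=grab_frame(n);pickle.dump(f,open(f"{n}0.pkl","wb"))
    cv2.imwrite(f"pics/{n}0.png",f["pixels"][:,:,::-1]);print(n,f["vertical_fov"],f["cx"],f["cy"],f["dist"],np.round(f["cam_to_world"],3).tolist())
E
```

```text
pics
{'clock': 0.0, 'qpos': [-1.241, 0.354, 1.634, 0.0, 1.155, -0.002], 'qvel': [0.001, 0.0, 0.001, 0.001, 0.0, -0.001], 'joint_efforts': [0.002, -60.524, -34.207, 0.0, 0.009, -0.0], 'eef_pos': [203.439, -590.498, 252.557], 'tcp_rot': [-3.14, -0.0, 0.332], 'contact_force': [-1.028, 0.216, 0.407], 'wrist_torque': [0.002, 0.069, 0.027], 'grasp_force': 0.0, 'opening': 0.998}
side 55.88931566540859 318.74909115508166 240.59564102234958 [0.01884805 0.         0.         0.         0.        ] [[-0.834, -0.25, 0.492, -57.473], [-0.552, 0.414, -0.724, 715.003], [-0.022, -0.875, -0.483, 580.827], [0.0, 0.0, 0.0, 1.0]]
top 46.429989037204116 316.6595343973171 234.82454874841085 [0.04133139 0.         0.         0.         0.        ] [[0.001, -0.997, 0.08, 347.93], [-1.0, -0.0, 0.012, 5.042], [-0.012, -0.08, -0.997, 1491.201], [0.0, 0.0, 0.0, 1.0]]
```

View pics/top0.png

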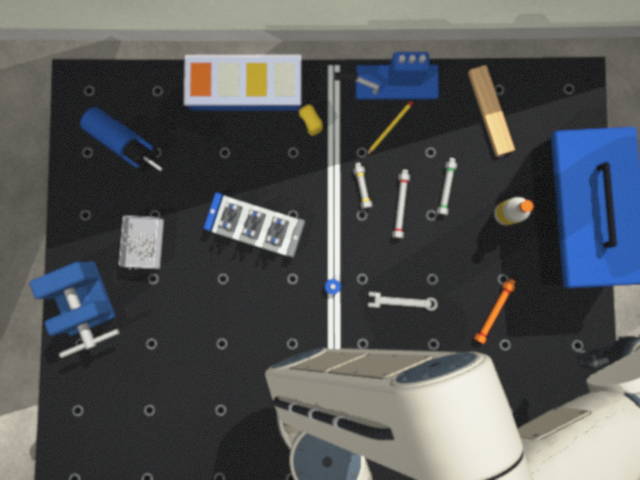

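View pics/side0.png

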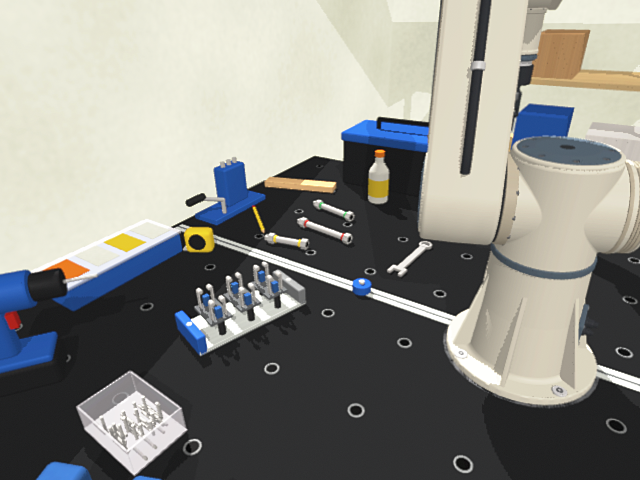

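Top view: yellow-banded bar at about (363,186), red-banded at (400,204), green-banded at (447,186). The rail's blue block is at (213,212) and its grey block at (297,237), glue at (515,210), tub at (141,242). The side view shows the same layout: yellow (287,241), red (325,231), green (333,210), blue block (190,332), grey block (290,290).

Could be mistaken for bar_long: the orange bar at top (495,312). For bar_short: the yellow pencil (390,127). For any bar: the wrench (402,300). By its white shank and red bands, bar_long is the one at (400,204).

```bash
cat > h.py <<'E'
import cv2,numpy as np,pickle
from rig import r, grab_frame
def K(f):
    F=240/np.tan(np.radians(f["vertical_fov"])/2); return np.array([[F,0,f["cx"]],[0,F,f["cy"]],[0,0,1.]])
def rays(f,p):
    p=np.asarray(p,float).reshape(-1,1,2)
    n=cv2.undistortPoints(p,K(f),np.array(f["dist"],float)).reshape(-1,2)
    T=f["cam_to_world"]; d=np.c_[n,np.ones(len(n))]@T[:3,:3].T
    return T[:3,3],d
def plane(f,p,z):
    o,d=rays(f,p); return o+d*((z-o[2])/d[:,2])[:,None]
def depthpts(f,p):
    o,d=rays(f,p); q=np.round(np.asarray(p)).astype(int); return o+d*f["z_map"][q[:,1],q[:,0]][:,None]
def proj(f,P):
    T=np.linalg.inv(f["cam_to_world"]); return cv2.projectPoints(np.asarray(P,float).reshape(-1,3),cv2.Rodrigues(T[:3,:3])[0],T[:3,3],K(f),np.array(f["dist"],float))[0].reshape(-1,2)
def tri(f,p,g,q):
    (o1,d1),(o2,d2)=rays(f,[p]),rays(g,[q]); A=np.c_[d1[0],-d2[0]]
    t=np.linalg.lstsq(A,o2-o1,rcond=None)[0]; a,b=o1+d1[0]*t[0],o2+d2[0]*t[1]; return (a+b)/2,np.linalg.norm(a-b)
E
python3 - <<'E'
from h import *
t=pickle.load(open("top0.pkl","rb"));s=pickle.load(open("side0.pkl","rb"))
def bar(f,x0,y0,x1,y1):
    im=f["pixels"][y0:y1,x0:x1].max(2); m=(im>110).astype(np.uint8)
    c=max(cv2.findContours(m,cv2.RETR_EXTERNAL,cv2.CHAIN_APPROX_NONE)[0],key=cv2.contourArea)
    c=c.reshape(-1,2)+[x0,y0]; vx,vy,mx,my=cv2.fitLine(c.astype(np.float32),cv2.DIST_L2,0,.01,.01).ravel()
    k=(c-[mx,my])@[vx,vy]; return np.array([[mx+vx*a,my+vy*a] for a in (k.min(),k.max())]),cv2.contourArea(c)
for n,b,bs in [("short",(345,158,378,213),(262,228,312,252)),("long",(385,165,415,243),(292,212,358,247)),("mid",(432,152,462,220),(308,194,358,224))]:
    e,a=bar(t,*b);P=plane(t,e,12);d=P[1]-P[0]
    es,a2=bar(s,*bs);print(n,P.mean(0).round(1),"len",np.linalg.norm(d).round(1),"yaw",np.degrees(np.arctan2(d[1],d[0])).round(1),"side",plane(s,es,12).mean(0).round(1), "tri",tri(t,e.mean(0),s,es.mean(0)))
# rail ends
hsv=cv2.cvtColor(t["pixels"],cv2.COLOR_RGB2HSV)
m=cv2.inRange(hsv,(100,120,60),(125,255,255)); m[:,:200]=0;m[:,224:]=0;m[:185]=0;m[240:]=0
v,u=np.nonzero(m);print("blue px",u.mean(),v.mean(),plane(t,[[u.mean(),v.mean()]],40))
g=np.array([[297,237]]);print("grey",plane(t,g,40),depthpts(t,g))
rr=cv2.minAreaRect(np.argwhere((t["pixels"].max(2)>110)[185:262,200:310])[:,::-1].astype(np.float32));print(rr)
big=cv2.resize(np.hstack([t["pixels"][150:270,195:315],t["pixels"][150:270,345:465]]),None,fx=3.3,fy=3.3,interpolation=cv2.INTER_CUBIC)
cv2.imwrite("pics/crop1.png",big[:,:,::-1])
E
```

```text
short [601. -98.  12.] len 124.0 yaw -167.8 side [598.5 -95.8  12. ] tri (array([600.48592354, -98.66687023,   9.92776306]), np.float64(1.608054496023251))
long [ 551.4 -201.4   12. ] len 183.7 yaw -6.6 side [ 548.5 -198.8   12. ] tri (array([ 549.70318212, -202.95661132,    8.50103918]), np.float64(4.079043636459393))
mid [ 598.1 -323.8   12. ] len 154.5 yaw -11.2 side [ 595.2 -321.4   12. ] tri (array([ 596.92724748, -325.34143455,    9.05279083]), np.float64(3.371775283969699))
blue px 212.3622291021672 210.9814241486068 [[526.25064944 295.40621433  40.        ]]
grey [[458.11171002  73.95892321  40.        ]] [[458.25798128  74.05041362  38.07346524]]
((53.45684814453125, 39.34990310668945), (94.46959686279297, 39.806304931640625), 17.650123596191406)
```

View pics/crop1.png

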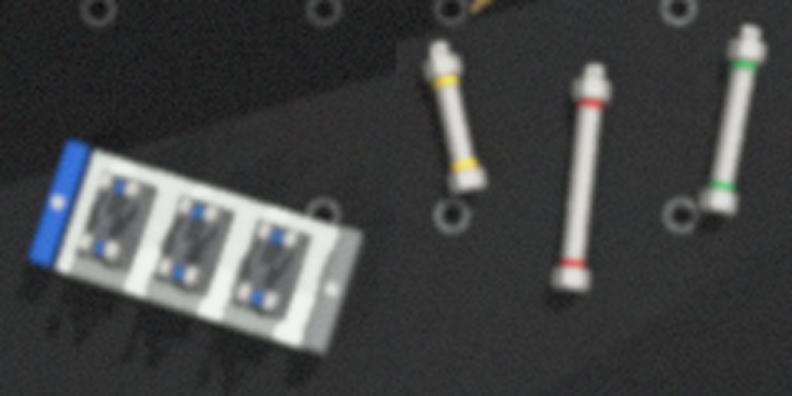

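The crop shows the rail on the left, with its blue block at left and grey block at right. The three bars lie with yellow, red and green bands and their stubs pointing up the image (+x). The red-banded bar, crop (582,180), is steel-white, so it isn't the orange look-alike. Moving above the green bar first.

```bash
python3 -m inch '[[0,0,0,0.757,-0.214,0,0],[0,0,0,0.757,-0.214,0,0],[0,0,0,0.757,-0.214,0,0],[0,0,0,0.757,-0.214,0,0],[0,0,0,0.757,-0.214,0,0],[0,0,0,0.757,-0.214,0,0],[0,0,0,0.757,-0.214,0,0],[0,0,0,0.757,-0.214,0,0]]' 60
python3 -m inch '[[0,0,0,0.757,-0.214,0,0],[0,0,0,0.757,-0.214,0,0],[0,0,0,0.757,-0.214,0,0],[0,0,0,0.757,-0.214,0,0],[0,0,0,0.757,-0.214,0,0],[0,0,0,0.757,-0.214,0,0],[0,0,0,0.757,-0.214,0,0],[0,0,0,0.757,-0.214,0,0]]'
python3 -m inch '[[0,0,0,0.757,-0.214,0,0],[0,0,0,0.757,-0.214,0,0],[0,0,0,0.757,-0.214,0,0],[0,0,0,0.757,-0.214,0,0],[0,0,0,0.757,-0.214,0,0],[0,0,0,0.757,-0.214,0,0],[0,0,0,0.757,-0.214,0,0],[0,0,0,0.757,-0.214,0,0]]'
python3 -m inch '[[0,0,0.028,0,0,0,0],[0,0,0.028,0,0,0,0],[0,0,0.028,0,0,0,0],[0,0,0.028,0,0,0,0],[0,0,0.028,0,0,0,0],[0,0,0.028,0,0,0,0],[0,0,0,0,0,0,0]]'
python3 - <<'E'
from h import *
f=grab_frame("wrist");pickle.dump(f,open("w1.pkl","wb"));cv2.imwrite("pics/w1.png",f["pixels"][:,:,::-1]);print(f["cam_to_world"].round(2).tolist(),f["vertical_fov"])
E
```

```text
clock: 0.77
eef_pos: [333.4, -500.3, 252.9]
tcp_rot: [-3.141, 0.0, 0.332]
contact_force: [-0.4, -1.2, 0.2]
opening: 0.999
grasp_force: 0.0
clock: 1.43
eef_pos: [462.6, -410.6, 252.9]
tcp_rot: [-3.141, 0.0, 0.332]
contact_force: [-0.1, -0.1, -0.3]
opening: 1.001
grasp_force: 0.0
clock: 2.1
eef_pos: [591.7, -320.8, 252.8]
tcp_rot: [-3.141, 0.001, 0.332]
contact_force: [-0.2, 0.3, 0.5]
opening: 1.0
grasp_force: 0.0
clock: 2.68
eef_pos: [591.0, -321.4, 252.8]
tcp_rot: [-3.141, 0.001, -0.2]
contact_force: [-0.2, -1.1, 0.9]
opening: 1.001
grasp_force: 0.0
[[-0.2, -0.93, -0.3, 668.25], [-0.98, 0.19, 0.06, -335.75], [-0.0, 0.3, -0.95, 373.8], [0.0, 0.0, 0.0, 1.0]] 61.622662236524064
```

View pics/w1.png

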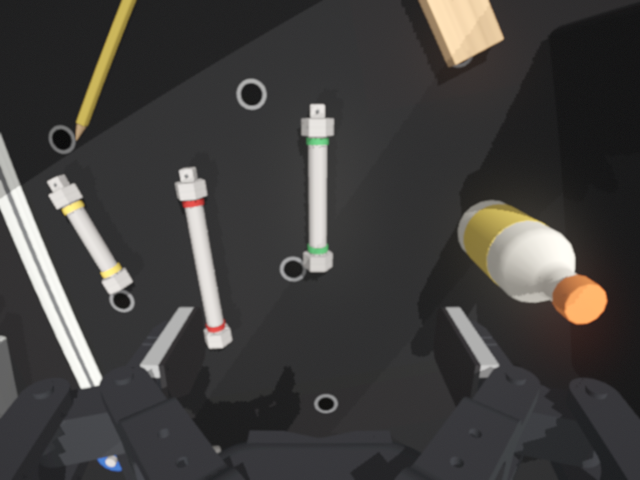

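Wrist view: green bands at (318,141) and (318,250), red at (194,202) and (215,328), yellow at (73,207) and (111,271); the glue is well to the right at (520,250). The band pairs are symmetric about each origin, so I'll triangulate them between the wrist and top views.

```bash
cat > bands.py <<'E'
from h import *
C={"short":((20,110,90),(34,255,255)),"mid":((45,80,50),(85,255,255)),"long":((172,110,70),(180,255,255))}
def blobs(f,n,roi):
    hsv=cv2.cvtColor(f["pixels"],cv2.COLOR_RGB2HSV); m=cv2.inRange(hsv,*C[n])
    if n=="long": m|=cv2.inRange(hsv,(0,110,70),(4,255,255))
    z=np.zeros_like(m); x0,y0,x1,y1=roi; z[y0:y1,x0:x1]=m[y0:y1,x0:x1]
    k,l,st,ce=cv2.connectedComponentsWithStats(z); i=np.argsort(-st[1:,4])[:2]+1
    c=ce[i]; return c[np.argsort(c[:,1])]
E
python3 - <<'E'
from bands import *
t=pickle.load(open("top0.pkl","rb"));w=pickle.load(open("w1.pkl","rb"))
for n,rt,rw in [("short",(345,158,378,213),(40,170,140,300)),("long",(385,165,415,243),(170,160,240,350)),("mid",(432,152,462,220),(290,100,345,280))]:
    a,b=blobs(t,n,rt),blobs(w,n,rw); P=plane(w,b,18); d=P[0]-P[1]; Q=plane(t,a,18)
    print(n,b.round().tolist(),"w",P.mean(0).round(1),"top",Q.mean(0).round(1),"L",np.linalg.norm(d).round(1),"yaw",np.arctan2(d[1],d[0]).round(3),"tri",[(x.round(1).tolist(),e.round(1)) for x,e in (tri(t,p,w,q) for p,q in zip(a,b))])
E
```

```text
short [[72.0, 207.0], [111.0, 270.0]] w [594.7 -98.8  18. ] top [593.6 -97.9  18. ] L 69.9 yaw 0.209 tri [([628.4, -90.6, 16.4], np.float64(0.7)), ([559.9, -105.1, 16.5], np.float64(0.4))]
long [[193.0, 203.0], [216.0, 327.0]] w [ 544.6 -198.2   18. ] top [ 545.1 -198.8   18. ] L 129.5 yaw -0.118 tri [([609.2, -206.4, 19.6], np.float64(0.1)), ([480.7, -190.9, 18.8], np.float64(0.2))]
mid [[317.0, 141.0], [317.0, 249.0]] w [ 591.3 -317.8   18. ] top [ 591.7 -320.4   18. ] L 99.9 yaw -0.197 tri [([640.0, -328.6, 24.0], np.float64(2.2)), ([542.9, -308.8, 20.9], np.float64(1.3))]
```

```bash
python3 -m inch '[[0,0,0,0,-0.08,1,0],[0,0,0,0,0,1,0],[0,0,0,0,0,1,0],[0,0,0,0,0,1,0],[0,0,0,0,0,1,0],[0,0,0,0,0,1,0],[0,0,0,0,0,1,0],[0,0,0,0,0,0.8,0]]' 80
python3 -m inch '[[0,0,0,0,0,0.7,0],[0,0,0,0,0,0.5,0],[0,0,0,0,0,0.08,0],[0,0,0,0,0,0,0],[0,0,0,0,0,0,1],[0,0,0,0,0,0,1],[0,0,0,0,0,0,1],[0,0,0,0,0,0,1]]'
python3 -m inch '[[0,0,0,0,0,0,1],[0,0,0,0,0,0,1],[0,0,0,0,0,0,1]]'
```

```text
clock: 3.4
eef_pos: [590.8, -319.2, 56.1]
tcp_rot: [-3.141, 0.002, -0.193]
contact_force: [-0.4, 0.5, 0.6]
opening: 0.998
grasp_force: 0.0
clock: 4.07
eef_pos: [592.1, -319.9, 27.3]
tcp_rot: [3.141, -0.002, -0.196]
contact_force: [0.2, 0.9, -0.0]
opening: 0.454
grasp_force: 0.0
clock: 4.32
eef_pos: [591.9, -319.7, 27.1]
tcp_rot: [3.141, -0.001, -0.196]
contact_force: [-0.5, 0.8, 5.2]
opening: 0.147
grasp_force: 78.1
```

```bash
python3 -m inch '[[0,0,0,0,0,-0.4,1],[0,0,0,0,0,-1,1],[0,0,0,0,0,-1,1],[0,0,0,0,0,-1,1],[0,0,0,0,0,-1,1],[0,0,0,0,0,-1,1],[0,0,0,0,0,-1,1],[0,0,0,0,0,-1,1]]'
python3 -m inch '[[0,0,0,-0.328,-0.793,0,1],[0,0,0,-0.328,-0.793,0,1],[0,0,0,-0.328,-0.793,0,1],[0,0,0,-0.328,-0.793,0,1],[0,0,0,-0.328,-0.793,0,1],[0,0,0,-0.328,-0.793,0,1],[0,0,0,-0.328,-0.793,0,1],[0,0,0,-0.328,-0.793,0,1]]'
python3 -m inch '[[0,0,0,-0.328,-0.793,0,1],[0,0,0,-0.328,-0.793,0,1],[0,0,0,-0.328,-0.793,0,1],[0,0,0,-0.328,-0.793,0,1],[0,0,0,-0.328,-0.793,0,1],[0,0,0,-0.328,-0.793,0,1],[0,0,0,-0.328,-0.793,0,1],[0,0,0,-0.328,-0.793,0,1]]'
python3 -m inch '[[0,0,0,-0.328,-0.793,0,1],[0,0,0,-0.328,-0.793,0,1],[0,0,0,-0.328,-0.793,0,1],[0,0,0,-0.328,-0.793,0,1],[0,0,0,-0.328,-0.793,0,1],[0,0,0,-0.328,-0.793,0,1],[0,0,0,-0.328,-0.793,0,1],[0,0,0,-0.328,-0.793,0,1]]'
python3 -m inch '[[0,0,0.0165,0,0,0,1],[0,0,0.0165,0,0,0,1],[0,0,0,0,0,0,1],[0,0,0,0,0,0,1]]'
python3 - <<'E'
from h import *
f=grab_frame("wrist");pickle.dump(f,open("w2.pkl","wb"));cv2.imwrite("pics/w2.png",f["pixels"][:,:,::-1])
E
```

```text
clock: 4.98
eef_pos: [591.2, -319.4, 212.9]
tcp_rot: [-3.141, 0.0, -0.196]
contact_force: [0.5, -0.5, -2.9]
opening: 0.151
grasp_force: 78.2
clock: 5.65
eef_pos: [557.5, -150.2, 211.7]
tcp_rot: [-3.142, 0.0, -0.196]
contact_force: [0.3, 0.2, -2.0]
opening: 0.152
grasp_force: 78.4
clock: 6.32
eef_pos: [524.1, 18.0, 211.7]
tcp_rot: [-3.142, -0.0, -0.196]
contact_force: [0.4, -0.4, -2.0]
opening: 0.148
grasp_force: 78.4
clock: 6.98
eef_pos: [490.6, 186.3, 211.8]
tcp_rot: [-3.142, -0.0, -0.196]
contact_force: [-0.4, 0.2, -1.6]
opening: 0.15
grasp_force: 78.4
clock: 7.32
eef_pos: [491.0, 185.4, 211.6]
tcp_rot: [3.142, -0.0, -0.298]
contact_force: [-0.1, 1.0, -2.1]
opening: 0.153
grasp_force: 78.4
```

View pics/w2.png

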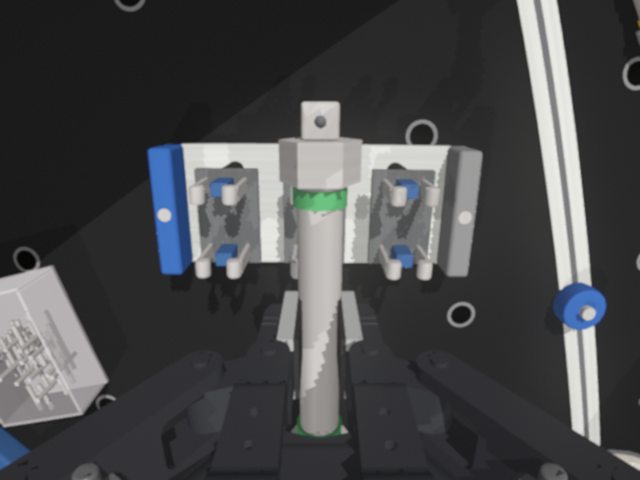

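Wrist view: the green bar is held along the tool axis over the middle place. The block dots are at (164,215) on blue and (465,218) on grey, and the clips are visible at about (215,190), (220,262), (415,190) and (410,265). Now working out the rail pose from the dots in two views.

```bash
cat > rail.py <<'E'
from h import *
def dot(f,u,v,w,col):
    p=f["pixels"][v-w:v+w+1,u-w:u+w+1].astype(float); b=np.abs(p-np.median(p.reshape(-1,3),0)).sum(2); b[b<b.max()*.4]=0
    y,x=np.mgrid[v-w:v+w+1,u-w:u+w+1]; return [(x*b).sum()/b.sum(),(y*b).sum()/b.sum()]
E
python3 - <<'E'
from rail import *
t=pickle.load(open("top0.pkl","rb"));w=pickle.load(open("w2.pkl","rb"))
wb,wg=dot(w,164,215,9,0),dot(w,465,218,9,0);tb,tg=dot(t,212,211,4,0),dot(t,295,238,4,0);print(wb,wg,tb,tg)
print("tri",tri(t,tb,w,wb),tri(t,tg,w,wg))
for f,a,b in((w,wb,wg),(t,tb,tg)):
    P=plane(f,[a,b],41);d=P[0]-P[1];print(P.round(1).tolist(),"c",P.mean(0).round(1),"L",np.hypot(*d[:2]).round(1),"baryaw",np.arctan2(-d[0],d[1]).round(3))
# depth of lips region
for box in [(190,180,245,205),(195,245,245,280),(385,175,440,205),(385,250,435,280)]:
    v,u=np.mgrid[box[1]:box[3],box[0]:box[2]];q=np.c_[u.ravel(),v.ravel()];P=depthpts(w,q);P=P[P[:,2]>70]
    print(box,len(P),P[:,2].max().round(1) if len(P) else "", P.mean(0).round(1) if len(P) else "")
# held bar: bands & axis depth
hsv=cv2.cvtColor(w["pixels"],cv2.COLOR_RGB2HSV);m=cv2.inRange(hsv,(45,80,50),(85,255,255));k,l,st,ce=cv2.connectedComponentsWithStats(m)
for i in np.argsort(-st[1:,4])[:3]+1:print(st[i],ce[i],depthpts(w,[ce[i]]))
E
```

```text
[np.float64(163.01442990926648), np.float64(215.10560069963196)] [np.float64(465.8589406805547), np.float64(217.97373083267152)] [np.float64(210.54104979811575), np.float64(210.21092097673525)] [np.float64(297.36246174770486), np.float64(239.17783066984018)]
tri (array([527.36093307, 298.93587731,  44.28069397]), np.float64(1.0605137618547082)) (array([452.38219062,  75.16206677,  25.3990803 ]), np.float64(3.6959103112036056))
[[526.6, 300.1, 41.0], [457.1, 81.1, 41.0]] c [491.8 190.6  41. ] L 229.7 baryaw -0.307
[[528.2, 300.0, 41.0], [452.4, 72.9, 41.0]] c [490.3 186.5  41. ] L 239.4 baryaw -0.322
(190, 180, 245, 205) 673 332.7 [535.5 240.7  86.7]
(195, 245, 245, 280) 621 332.7 [489.1 255.4  87.6]
(385, 175, 440, 205) 641 332.7 [498.8 123.8  86.1]
(385, 250, 435, 280) 599 332.7 [452.8 138.3  89.6]
[294 189  52  22 904] [319.53761062 200.14712389] [[538.83523772 172.12077798 206.9497611 ]]
[296 415  18  22 102] [300.61764706 428.11764706] [[447.6319935  208.25551141 200.97331074]]
[325 416  17  21  84] [336.21428571 428.9047619 ] [[443.10395371 194.20078078 201.17619946]]
```

```bash
cat >> rail.py <<'E'
def cloud(f,step=1):
    v,u=np.mgrid[0:480:step,0:640:step]; q=np.c_[u.ravel(),v.ravel()]; q=q[f["z_map"][q[:,1],q[:,0]]>0]; return depthpts(f,q),q
def analyse(f,c0=(491.,187.),yaw=-.305):
    P,q=cloud(f); ax=np.array([np.cos(yaw),np.sin(yaw)]); ay=np.array([-ax[1],ax[0]])
    d=P[:,:2]-c0; s,t=d@ax,d@ay
    for nm,sg in(("blue",1),("grey",-1)):
        m=(np.abs(sg*t-114)<18)&(np.abs(s)<65)&(P[:,2]>34)&(P[:,2]<46)
        if m.sum()>20:
            (cx,cy),(a,b),_=cv2.minAreaRect(np.c_[s[m],t[m]].astype(np.float32)); print(nm,"top rect s,t",round(cx,1),round(cy,1),"size",round(a,1),round(b,1),"z",np.median(P[m,2]).round(1))
    for k in(-1,0,1):
        for e in(-25,25):
            for l in(-1,1):
                m=(np.abs(s-e)<12)&(np.abs(t-64*k-l*9)<9)&(P[:,2]>74)&(P[:,2]<95)
                if m.sum()>15: print("lip",k,e,l,"n",m.sum(),"s",((np.percentile(s[m],3)+np.percentile(s[m],97))/2).round(1),"t",((np.percentile(t[m],3)+np.percentile(t[m],97))/2).round(1),"zmax",np.percentile(P[m,2],97).round(1))
E
python3 - <<'E'
from rail import *
for n in("w2","top0","side0"): print(n);analyse(pickle.load(open(n+".pkl","rb")))
E
```

```text
w2
blue top rect s,t 0.8 117.3 size 18.5 99.4 z 40.3
grey top rect s,t 0.7 -109.9 size 98.9 18.9 z 40.1
lip -1 -25 -1 n 271 s -24.2 t -70.1 zmax 88.8
lip -1 -25 1 n 229 s -24.5 t -50.0 zmax 88.8
lip -1 25 -1 n 309 s 25.4 t -70.3 zmax 88.8
lip -1 25 1 n 248 s 25.5 t -50.0 zmax 88.9
lip 0 -25 1 n 120 s -24.2 t 16.1 zmax 88.7
lip 0 25 1 n 37 s 25.3 t 17.5 zmax 87.3
lip 1 -25 -1 n 320 s -24.4 t 56.6 zmax 88.8
lip 1 -25 1 n 251 s -24.2 t 77.7 zmax 88.6
lip 1 25 -1 n 349 s 25.6 t 56.6 zmax 88.9
lip 1 25 1 n 288 s 25.7 t 77.7 zmax 88.7
top0
blue top rect s,t 2.1 114.4 size 18.9 98.5 z 39.6
grey top rect s,t 1.3 -112.8 size 18.4 99.1 z 39.4
lip -1 -25 -1 n 19 s -23.2 t -73.4 zmax 90.2
lip -1 -25 1 n 19 s -23.8 t -52.2 zmax 92.1
lip -1 25 -1 n 21 s 26.2 t -73.9 zmax 89.9
lip -1 25 1 n 18 s 26.3 t -52.4 zmax 89.6
lip 0 -25 -1 n 21 s -23.9 t -10.1 zmax 91.5
lip 0 -25 1 n 18 s -23.4 t 9.5 zmax 91.2
lip 0 25 -1 n 21 s 26.3 t -9.1 zmax 89.2
lip 0 25 1 n 18 s 26.1 t 10.9 zmax 91.7
lip 1 -25 -1 n 21 s -23.5 t 53.8 zmax 91.7
lip 1 -25 1 n 18 s -23.3 t 74.3 zmax 91.3
lip 1 25 -1 n 19 s 26.2 t 53.5 zmax 91.1
lip 1 25 1 n 18 s 26.6 t 74.1 zmax 90.3
side0
blue top rect s,t -0.4 116.0 size 18.5 104.5 z 39.3
grey top rect s,t -2.8 -110.7 size 18.6 100.1 z 38.8
lip -1 -25 -1 n 34 s -26.4 t -71.8 zmax 87.2
lip -1 -25 1 n 40 s -26.1 t -50.1 zmax 87.6
lip -1 25 -1 n 30 s 24.3 t -71.3 zmax 87.2
lip -1 25 1 n 31 s 23.4 t -50.2 zmax 87.2
lip 0 -25 -1 n 35 s -26.6 t -8.2 zmax 88.3
lip 0 -25 1 n 40 s -26.3 t 13.7 zmax 87.8
lip 0 25 -1 n 31 s 23.6 t -8.4 zmax 87.2
lip 0 25 1 n 39 s 23.3 t 13.7 zmax 87.6
lip 1 -25 -1 n 38 s -26.8 t 55.9 zmax 86.8
lip 1 -25 1 n 46 s -26.2 t 77.2 zmax 87.8
lip 1 25 -1 n 33 s 23.0 t 55.8 zmax 87.6
lip 1 25 1 n 42 s 23.0 t 77.1 zmax 87.3
```

```bash
python3 -m inch '[[0,0,0.0022,-0.015,-0.145,0.4,1],[0,0,0,0,0,0.8,1],[0,0,0,0,0,0.8,1],[0,0,0,0,0,0.8,1],[0,0,0,0,0,0.7,1],[0,0,0,0,0,0.3,1],[0,0,0,0,0,0.1,1],[0,0,0,0,0,0,1]]'
python3 -m inch '[[0,0,0,0,0,0.08,1],[0,0,0,0,0,0.08,1],[0,0,0,0,0,0.08,1],[0,0,0,0,0,0,1]]'
python3 -m inch '[[0,0,0,0,0,0.06,1],[0,0,0,0,0,0.06,1],[0,0,0,0,0,0,1]]'
python3 -m inch '[[0,0,0,0,0,0.06,1],[0,0,0,0,0,0.06,1],[0,0,0,0,0,0,1]]'
```

```text
clock: 8.03
eef_pos: [491.7, 188.9, 113.3]
tcp_rot: [3.141, 0.001, -0.307]
contact_force: [0.3, -1.0, -1.5]
opening: 0.149
grasp_force: 78.4
clock: 8.37
eef_pos: [492.1, 189.1, 108.0]
tcp_rot: [-3.141, -0.0, -0.306]
contact_force: [0.6, 0.4, -2.3]
opening: 0.147
grasp_force: 78.4
clock: 8.62
eef_pos: [492.0, 189.0, 104.7]
tcp_rot: [-3.142, -0.0, -0.306]
contact_force: [-0.6, -0.2, -0.5]
opening: 0.145
grasp_force: 78.5
clock: 8.87
eef_pos: [492.0, 189.0, 101.8]
tcp_rot: [-3.142, -0.0, -0.306]
contact_force: [-0.7, -0.8, 4.0]
opening: 0.15
grasp_force: 78.8
```

Contact is at about 104 as expected, with no side force. Pressing on in small steps.

```bash
for i in 1; do
python3 -m inch '[[0,0,0,0,0,0.06,1],[0,0,0,0,0,0.06,1],[0,0,0,0,0,0,1]]' | grep -E "pos|contact"
python3 -m inch '[[0,0,0,0,0,0.06,1],[0,0,0,0,0,0.06,1],[0,0,0,0,0,0,1]]' | grep -E "pos|contact"; done
```

```text
eef_pos: [492.2, 189.0, 99.1]
contact_force: [-1.6, -1.6, 8.4]
eef_pos: [492.6, 189.1, 96.5]
contact_force: [-2.0, -3.1, 11.5]
```

```bash

python3 -m inch '[[0,0,0,0.02,0.05,0.04,1],[0,0,0,0,0,0.04,1],[0,0,0,0,0,0,1]]' | grep -E "pos|contact"
python3 -m inch '[[0,0,0,0,0,0.04,1],[0,0,0,0,0,0.04,1],[0,0,0,0,0,0,1]]' | grep -E "pos|contact|rot"
```

```text
eef_pos: [493.5, 188.4, 94.9]
contact_force: [-0.9, -0.2, 13.2]
eef_pos: [493.7, 188.3, 93.1]
tcp_rot: [-3.139, -0.003, -0.307]
contact_force: [0.5, -1.1, 12.5]
```

```bash

python3 -m inch '[[0,0,0,0,0,0.04,1],[0,0,0,0,0,0.04,1],[0,0,0,0,0,0,1]]' | grep -E "pos|contact|rot"
python3 -m inch '[[0,0,0,0,0,0.04,1],[0,0,0,0,0,0,1]]' | grep -E "pos|contact|rot"
```

```text
eef_pos: [493.3, 188.2, 90.3]
tcp_rot: [-3.14, -0.002, -0.307]
contact_force: [3.1, 2.0, -0.7]
eef_pos: [493.3, 188.2, 89.0]
tcp_rot: [-3.14, -0.002, -0.307]
contact_force: [4.3, 2.1, 1.7]
```

The force dropped from 13 N to about 0, so it clicked. Releasing partway, lifting and checking.

```bash

python3 -m inch '[[0,0,0,0,0,0,0.6],[0,0,0,0,0,0,0.6],[0,0,0,0,0,0,0.6],[0,0,0,0,0,0,0.6]]' | grep -E "pos|contact|open"
python3 -m inch '[[0,0,0,0,0,-0.3,0.6],[0,0,0,0,0,-0.7,0.6],[0,0,0,0,0,-0.9,0.6],[0,0,0,0,0,-0.9,0.6],[0,0,0,0,0,-0.9,0.3],[0,0,0,0,0,-0.9,0],[0,0,0,0,0,-0.8,0],[0,0,0,0,0,0,0]]' | grep -E "pos|contact|clock"
cat > seat.py <<'E'
from rail import *
import sys
def seat(f):
    P,q=cloud(f);c0=np.array([491.,187.]);yaw=-.305;ax=np.array([np.cos(yaw),np.sin(yaw)]);ay=np.array([-ax[1],ax[0]])
    d=P[:,:2]-c0;s,t=d@ax,d@ay
    for k in(-1,0,1):
        tk=3+64*k
        for e in(-16,0,16):
            m=(np.abs(s-e)<2.5)&(np.abs(t-tk)<9)&(P[:,2]>60)&(P[:,2]<110)
            if m.sum()>10: print("place",k,"s",e,"shank top z",np.percentile(P[m,2],95).round(1),"t",np.median(t[m]).round(1))
        m=(np.abs(t-tk)<14)&(P[:,2]>60)&(P[:,2]<115)&(np.abs(s)<110)
        if m.any():print("  extent s",np.percentile(s[m],[.2,99.8]).round(1))
E
python3 - <<'E'
from seat import *
f=grab_frame("wrist");pickle.dump(f,open("w3.pkl","wb"));seat(f)
print(blobs) if 0 else None
hsv=cv2.cvtColor(f["pixels"],cv2.COLOR_RGB2HSV);m=cv2.inRange(hsv,(45,80,50),(85,255,255));k,l,st,ce=cv2.connectedComponentsWithStats(m)
i=np.argsort(-st[1:,4])[:2]+1;P=plane(f,ce[i],83);print(ce[i],P.round(1),P.mean(0))
t=grab_frame("top");pickle.dump(t,open("top1.pkl","wb"));seat(t)
s=grab_frame("side");pickle.dump(s,open("side1.pkl","wb"));seat(s)
a=cv2.resize(f["pixels"][80:400,120:520],(600,480));cv2.imwrite("pics/w3.png",a[:,:,::-1])
E
```

```text
eef_pos: [491.3, 187.3, 88.4]
contact_force: [0.1, -0.1, -1.0]
opening: 0.397
clock: 11.28
eef_pos: [493.8, 188.3, 228.2]
contact_force: [1.5, 0.8, -0.4]
  extent s [-30.5  31.2]
place 0 s -16 shank top z 83.9 t 3.3
place 0 s 0 shank top z 84.1 t 3.6
place 0 s 16 shank top z 83.7 t 3.0
  extent s [-67.8  81.1]
  extent s [-30.5  31.4]
[[320.33173077 154.59134615]
 [319.68817204 292.41935484]] [[540.7 174.9  83. ]
 [446.2 205.2  83. ]] [493.44336901 190.05554928  83.        ]
  extent s [-28.8  32. ]
  extent s [-67.4  82.8]
  extent s [-29.2 -24.9]
  extent s [-32.8  31.5]
place 0 s 0 shank top z 82.3 t 5.9
place 0 s 16 shank top z 83.5 t 6.3
  extent s [-70.4  80.5]
  extent s [-32.9  30.3]
```

View pics/w3.png

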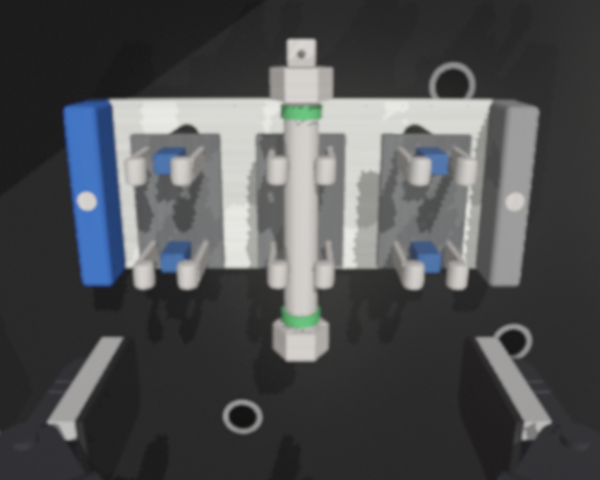

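The middle bar is seated in both clips: shank top at 84 along its length (axis at 76, crop (300,210)), and centred to within 1 mm. Next is the red bar.

```bash

python3 -m inch '[[0,0,0,0.414,0.883,0,0],[0,0,0,0.414,0.883,0,0],[0,0,0,0.414,0.883,0,0],[0,0,0,0.414,0.883,0,0],[0,0,0,0.414,0.883,0,0],[0,0,0,0.414,0.883,0,0],[0,0,0,0.414,0.883,0,0],[0,0,0,0.414,0.883,0,0]]' >/dev/null
python3 -m inch '[[0,0,0,0.414,0.883,0,0],[0,0,0,0.414,0.883,0,0],[0,0,0,0.414,0.883,0,0],[0,0,0,0.414,0.883,0,0],[0,0,0,0.414,0.883,0,0],[0,0,0,0.414,0.883,0,0],[0,0,0,0.414,0.883,0,0],[0,0,0,0.414,0.883,0,0]]' >/dev/null
python3 -m inch '[[0,0,-0.03,0,0,0,0],[0,0,-0.03,0,0,0,0],[0,0,0,0,0,0,0],[0,0,0,0,0,0,0]]'
python3 - <<'E'
from bands import *
f=grab_frame("wrist");pickle.dump(f,open("w4.pkl","wb"));b=blobs(f,"long",(270,40,370,400));P=plane(f,b,18);d=P[0]-P[1];print(b,P.mean(0),np.linalg.norm(d),np.arctan2(d[1],d[0]))
t=pickle.load(open("top0.pkl","rb"));a=blobs(t,"long",(385,165,415,243))
print([tri(t,p,f,q) for p,q in zip(a,b)])
E
```

```text
clock: 13.1
eef_pos: [542.6, -198.9, 222.5]
tcp_rot: [-3.141, 0.002, -0.121]
contact_force: [0.0, -0.4, 0.6]
opening: 0.999
grasp_force: 0.0
[[317.61666667 121.34444444]
 [317.73228346 274.67716535]] [ 544.85897082 -196.22648041   18.        ] 130.2142660056702 -0.1209211381298878
[(array([ 609.11691976, -204.93619472,   23.75188834]), np.float64(1.9747859215373835)), (array([ 480.8693317 , -189.62498715,   20.53461599]), np.float64(2.3784948220222355))]
```

```bash
python3 -m inch '[[0,0,0,0.09,-0.06,1,0],[0,0,0,0,0,1,0],[0,0,0,0,0,1,0],[0,0,0,0,0,1,0],[0,0,0,0,0,1,0],[0,0,0,0,0,1,0],[0,0,0,0,0,1,0],[0,0,0,0,0,0.5,0]]' | grep -E "pos|contact"
python3 -m inch '[[0,0,0,0,0,0.28,0],[0,0,0,0,0,0.06,0],[0,0,0,0,0,0,1],[0,0,0,0,0,0,1],[0,0,0,0,0,0,1],[0,0,0,0,0,0,1],[0,0,0,0,0,0,1],[0,0,0,0,0,0,1]]'
python3 -m inch '[[0,0,0,0,0,0,1],[0,0,0,0,0,0,1]]'
```

```text
eef_pos: [544.1, -196.8, 33.4]
contact_force: [-0.6, 1.0, -0.2]
clock: 14.48
eef_pos: [546.1, -198.0, 28.5]
tcp_rot: [3.141, -0.001, -0.118]
contact_force: [-6.5, 1.4, 23.9]
opening: 0.154
grasp_force: 73.8
clock: 14.65
eef_pos: [546.0, -198.0, 28.7]
tcp_rot: [3.141, -0.001, -0.118]
contact_force: [-1.6, 0.6, 8.1]
opening: 0.155
grasp_force: 78.2
```

```bash
python3 -m inch '[[0,0,0,0,0,-0.4,1],[0,0,0,0,0,-1,1],[0,0,0,0,0,-1,1],[0,0,0,0,0,-1,1],[0,0,0,0,0,-1,1],[0,0,0,0,0,-1,1],[0,0,0,0,0,-1,1],[0,0,0,0,0,-1,1]]' | grep -E "pos|contact|open"
python3 -m inch '[[0,0,0,-0.277,-0.787,0,1],[0,0,0,-0.277,-0.787,0,1],[0,0,0,-0.277,-0.787,0,1],[0,0,0,-0.277,-0.787,0,1],[0,0,0,-0.277,-0.787,0,1],[0,0,0,-0.277,-0.787,0,1],[0,0,0,-0.277,-0.787,0,1],[0,0,0,-0.277,-0.787,0,1]]' >/dev/null
python3 -m inch '[[0,0,0,-0.277,-0.787,0,1],[0,0,0,-0.277,-0.787,0,1],[0,0,0,-0.277,-0.787,0,1],[0,0,0,-0.277,-0.787,0,1],[0,0,0,-0.277,-0.787,0,1],[0,0,0,-0.277,-0.787,0,1],[0,0,0,-0.277,-0.787,0,1],[0,0,0,-0.277,-0.787,0,1]]' >/dev/null
python3 -m inch '[[0,0,0.03,0,0,0,1],[0,0,0.03,0,0,0,1],[0,0,0,0,0,0,1],[0,0,0,0,0,0,1]]'
cat > held.py <<'E'
from rail import *
def held(f):
    P,q=cloud(f);T=r.sense();p=np.array(T["eef_pos"]);y=T["tcp_rot"][2];ax=np.array([np.cos(y),np.sin(y)]);ay=np.array([-ax[1],ax[0]])
    d=P[:,:2]-p[:2];s,t=d@ax,d@ay;h=P[:,2]-p[2]
    m=(np.abs(t)<18)&(h>-40)&(h<5)&(s>28)&(s<115)
    print("held far tip s rel tcp",np.percentile(s[m],99.7).round(1),"t collar",[np.percentile(t[m&(s>60)],x).round(1) for x in(2,98)])
    for e in(35,45,55): 
        k=m&(np.abs(s-e)<3); print(" s",e,"top h",np.percentile(h[k],95).round(1),"t mid",(np.percentile(t[k],[2,98]).mean()).round(1))
E
python3 - <<'E'
from held import *
f=grab_frame("wrist");pickle.dump(f,open("w5.pkl","wb"));held(f);analyse(f)
E
```

```text
eef_pos: [545.1, -197.6, 214.4]
contact_force: [0.1, -0.9, -3.9]
opening: 0.148
clock: 16.98
eef_pos: [472.4, 127.8, 213.0]
tcp_rot: [3.141, 0.0, -0.304]
contact_force: [0.4, -0.8, -3.2]
opening: 0.148
grasp_force: 78.8
held far tip s rel tcp 93.6 t collar [np.float64(-11.0), np.float64(14.2)]
 s 35 top h -7.7 t mid 1.4
 s 45 top h -7.8 t mid 1.3
 s 55 top h -7.7 t mid 1.3
blue top rect s,t 0.9 117.0 size 99.6 18.9 z 40.4
grey top rect s,t 0.5 -109.8 size 18.6 99.6 z 40.2
lip -1 25 -1 n 17 s 25.1 t -75.5 zmax 85.9
lip 0 -25 -1 n 504 s -25.0 t -6.2 zmax 87.6
lip 0 -25 1 n 717 s -25.0 t 8.8 zmax 87.4
lip 0 25 -1 n 576 s 25.0 t -6.3 zmax 87.6
lip 0 25 1 n 829 s 25.0 t 8.6 zmax 87.5
lip 1 -25 -1 n 360 s -24.0 t 56.2 zmax 88.5
lip 1 -25 1 n 286 s -24.1 t 77.4 zmax 88.7
lip 1 25 -1 n 380 s 25.6 t 56.6 zmax 88.8
lip 1 25 1 n 296 s 25.8 t 77.3 zmax 89.0
```

```bash
python3 -m inch '[[0,0,0,0.1,0,0.4,1],[0,0,0,0,0,0.8,1],[0,0,0,0,0,0.8,1],[0,0,0,0,0,0.8,1],[0,0,0,0,0,0.8,1],[0,0,0,0,0,0.25,1],[0,0,0,0,0,0.1,1],[0,0,0,0,0,0,1]]' | grep -E "pos|contact|rot"
python3 -m inch '[[0,0,0,0,0,0.08,1],[0,0,0,0,0,0.08,1],[0,0,0,0,0,0,1]]'| grep -E "pos|contact"
python3 -m inch '[[0,0,0,0,0,0.06,1],[0,0,0,0,0,0.06,1],[0,0,0,0,0,0,1]]'| grep -E "pos|contact"
python3 -m inch '[[0,0,0,0,0,0.06,1],[0,0,0,0,0,0.06,1],[0,0,0,0,0,0,1]]'| grep -E "pos|contact"
```

```text
eef_pos: [475.1, 126.8, 113.7]
tcp_rot: [3.141, 0.001, -0.306]
contact_force: [-0.7, 0.4, -2.7]
eef_pos: [475.6, 127.2, 110.5]
contact_force: [0.6, 0.6, -3.1]
eef_pos: [475.2, 127.1, 107.1]
contact_force: [-0.4, 0.4, -3.0]
eef_pos: [475.3, 127.1, 103.9]
contact_force: [0.2, -0.2, -0.9]
```

```bash
python3 -m inch '[[0,0,0,0,0,0.06,1],[0,0,0,0,0,0.06,1],[0,0,0,0,0,0,1]]'| grep -E "pos|contact"
python3 -m inch '[[0,0,0,0,0,0.06,1],[0,0,0,0,0,0.06,1],[0,0,0,0,0,0,1]]'| grep -E "pos|contact"
```

```text
eef_pos: [475.3, 127.1, 100.9]
contact_force: [-0.1, -0.1, 0.4]
eef_pos: [475.3, 127.1, 97.9]
contact_force: [0.0, -0.6, 2.2]
```

```bash
python3 -m inch '[[0,0,0,0,0,0.08,1],[0,0,0,0,0,0.08,1],[0,0,0,0,0,0,1]]'| grep -E "pos|contact"
python3 -m inch '[[0,0,0,0,0,0.08,1],[0,0,0,0,0,0.08,1],[0,0,0,0,0,0,1]]'| grep -E "pos|contact"
python3 -m inch '[[0,0,0,0,0,0.06,1],[0,0,0,0,0,0.06,1],[0,0,0,0,0,0,1]]'| grep -E "pos|contact"
```

```text
eef_pos: [475.3, 127.1, 93.9]
contact_force: [-0.0, -0.2, 4.3]
eef_pos: [475.4, 127.1, 90.0]
contact_force: [-1.1, -0.3, 7.6]
eef_pos: [475.5, 127.1, 87.3]
contact_force: [-0.1, -1.1, 7.8]
```

```bash
python3 -m inch '[[0,0,0,0,0,0.06,1],[0,0,0,0,0,0.06,1],[0,0,0,0,0,0,1]]'| grep -E "pos|contact"
python3 -m inch '[[0,0,0,0,0,0.06,1],[0,0,0,0,0,0.04,1],[0,0,0,0,0,0,1]]'| grep -E "pos|contact"
```

```text
eef_pos: [475.7, 127.2, 84.4]
contact_force: [-1.2, -0.5, 10.7]
eef_pos: [475.8, 127.2, 82.1]
contact_force: [-1.6, -1.8, 11.1]
```

```bash
python3 -m inch '[[0,0,0,0,0,0.04,1],[0,0,0,0,0,0.04,1],[0,0,0,0,0,0,1]]'| grep -E "pos|contact"
```

```text
eef_pos: [476.0, 127.2, 80.2]
contact_force: [-0.6, -0.7, 12.0]
```

```bash
python3 -m inch '[[0,0,0,0,0,0.04,1],[0,0,0,0,0,0.03,1],[0,0,0,0,0,0,1]]'| grep -E "pos|contact"
```

```text
eef_pos: [476.1, 127.2, 78.5]
contact_force: [-0.3, -2.0, 12.8]
```

```bash
python3 -m inch '[[0,0,0,0,0,0.03,1],[0,0,0,0,0,0.03,1],[0,0,0,0,0,0,1]]'| grep -E "pos|contact|rot"
```

```text
eef_pos: [476.1, 127.1, 77.1]
tcp_rot: [-3.141, -0.002, -0.306]
contact_force: [-0.7, -2.8, 12.8]
```

```bash
python3 -m inch '[[0,0,0,0,0,0.04,1],[0,0,0,0,0,0.03,1],[0,0,0,0,0,0,1]]'| grep -E "pos|contact|rot"
```

```text
eef_pos: [475.9, 127.3, 74.9]
tcp_rot: [-3.141, -0.001, -0.307]
contact_force: [-0.4, -0.1, 7.9]
```

The force fell from 12.8 to 7.9 N, which matches the soft carrier having snapped. I'll let it rise gently while still holding the bar.

```bash
python3 -m inch '[[0,0,0,0,0,-0.12,1],[0,0,0,0,0,-0.12,1],[0,0,0,0,0,-0.12,1],[0,0,0,0,0,-0.12,1],[0,0,0,0,0,0,1]]'| grep -E "pos|contact|rot"
python3 -m inch '[[0,0,0,0,0,-0.08,1],[0,0,0,0,0,-0.06,1],[0,0,0,0,0,0,1]]'| grep -E "pos|contact|rot"
```

```text
eef_pos: [475.8, 127.2, 87.1]
tcp_rot: [-3.141, -0.001, -0.307]
contact_force: [3.3, 0.1, 0.3]
eef_pos: [475.7, 127.2, 90.3]
tcp_rot: [-3.141, -0.001, -0.307]
contact_force: [5.5, 0.6, -1.5]
```

```bash

python3 -m inch '[[0,0,0,0,0,0,0.6],[0,0,0,0,0,0,0.6],[0,0,0,0,0,0,0.6],[0,0,0,0,0,0,0.6]]' | grep -E "pos|contact|open"
python3 -m inch '[[0,0,0,0,0,-0.3,0.6],[0,0,0,0,0,-0.7,0.6],[0,0,0,0,0,-0.9,0.6],[0,0,0,0,0,-0.9,0.6],[0,0,0,0,0,-0.9,0.3],[0,0,0,0,0,-0.9,0],[0,0,0,0,0,-0.8,0],[0,0,0,0,0,0,0]]' | grep -E "pos|contact|clock"
python3 - <<'E'
from seat import *
f=grab_frame("wrist");pickle.dump(f,open("w6.pkl","wb"));seat(f)
E
```

```text
eef_pos: [474.3, 126.9, 89.7]
contact_force: [0.3, -0.6, -0.0]
opening: 0.397
clock: 22.87
eef_pos: [476.9, 127.5, 229.3]
contact_force: [0.5, -1.0, 0.6]
place -1 s -16 shank top z 80.5 t -60.1
place -1 s 0 shank top z 80.4 t -60.1
place -1 s 16 shank top z 80.7 t -60.1
  extent s [-81.6  97.6]
place 0 s -16 shank top z 84.0 t 1.9
place 0 s 0 shank top z 83.9 t 1.9
place 0 s 16 shank top z 83.8 t 1.6
  extent s [-67.9  81.8]
  extent s [-30.   31.6]
```

The long bar is level, with shank top at 80.5 (sagging on its soft spring), and centred within about 1.3 mm. Now the yellow bar.

```bash

python3 -m inch '[[0,0,0,0.6,0.6,0,0],[0,0,0,0.6,0.6,0,0],[0,0,0,0.6,0.6,0,0],[0,0,0,0.6,0.6,0,0],[0,0,0,0.6,0.6,0,0],[0,0,0,0.6,0.6,0,0],[0,0,0,0.6,0.6,0,0],[0,0,0,0.6,0.6,0,0]]' >/dev/null
python3 -m inch '[[0,0,0,0.6,0.6,0,0],[0,0,0,0.6,0.6,0,0],[0,0,0,0.6,0.6,0,0],[0,0,0,0.6,0.6,0,0]]' >/dev/null
python3 -m inch '[[0,0,-0.0328,0,0,0,0],[0,0,-0.0328,0,0,0,0],[0,0,-0.0328,0,0,0,0],[0,0,-0.0328,0,0,0,0],[0,0,-0.0328,0,0,0,0],[0,0,0,0,0,0,0],[0,0,0,0,0,0,0]]'
python3 - <<'E'
from bands import *
f=grab_frame("wrist");pickle.dump(f,open("w7.pkl","wb"));b=blobs(f,"short",(270,60,370,400));P=plane(f,b,18);d=P[0]-P[1];print(b,P.mean(0),np.linalg.norm(d),np.arctan2(d[1],d[0]))
E
```

```text
clock: 24.5
eef_pos: [591.8, -98.8, 224.0]
tcp_rot: [-3.141, 0.002, 0.205]
contact_force: [0.6, -0.2, 0.3]
opening: 0.999
grasp_force: 0.0
[[317.06832298 159.43478261]
 [316.96212121 241.46969697]] [593.85455438 -95.12715711  18.        ] 69.94080703773511 0.20313724197019728
```

```bash
python3 -m inch '[[0,0,0,0.06,-0.065,1,0],[0,0,0,0,0,1,0],[0,0,0,0,0,1,0],[0,0,0,0,0,1,0],[0,0,0,0,0,1,0],[0,0,0,0,0,1,0],[0,0,0,0,0,1,0],[0,0,0,0,0,0.5,0]]' | grep -E "pos|contact"
python3 -m inch '[[0,0,0,0,0,0.28,0],[0,0,0,0,0,0.06,0],[0,0,0,0,0,0,1],[0,0,0,0,0,0,1],[0,0,0,0,0,0,1],[0,0,0,0,0,0,1],[0,0,0,0,0,0,1],[0,0,0,0,0,0,1]]' | grep -E "pos|contact"
python3 -m inch '[[0,0,0,0,0,0,1],[0,0,0,0,0,0,1]]'
```

```text
eef_pos: [591.8, -96.6, 34.5]
contact_force: [-1.1, -0.4, 0.1]
eef_pos: [593.9, -97.0, 29.8]
contact_force: [-5.9, -0.3, 22.2]
clock: 26.05
eef_pos: [593.9, -97.1, 30.0]
tcp_rot: [3.141, -0.001, 0.209]
contact_force: [-1.5, 0.7, 7.6]
opening: 0.146
grasp_force: 78.2
```

```bash
python3 -m inch '[[0,0,0,0,0,-0.4,1],[0,0,0,0,0,-1,1],[0,0,0,0,0,-1,1],[0,0,0,0,0,-1,1],[0,0,0,0,0,-1,1],[0,0,0,0,0,-1,1],[0,0,0,0,0,-1,1],[0,0,0,0,0,-1,1]]' | grep -E "pos|contact|open"
python3 -m inch '[[0,0,0,-0.022,-0.891,0,1],[0,0,0,-0.022,-0.891,0,1],[0,0,0,-0.022,-0.891,0,1],[0,0,0,-0.022,-0.891,0,1],[0,0,0,-0.022,-0.891,0,1],[0,0,0,-0.022,-0.891,0,1],[0,0,0,-0.022,-0.891,0,1],[0,0,0,-0.022,-0.891,0,1]]' >/dev/null
python3 -m inch '[[0,0,0,-0.022,-0.891,0,1],[0,0,0,-0.022,-0.891,0,1],[0,0,0,-0.022,-0.891,0,1],[0,0,0,-0.022,-0.891,0,1],[0,0,0,-0.022,-0.891,0,1],[0,0,0,-0.022,-0.891,0,1],[0,0,0,-0.022,-0.891,0,1],[0,0,0,-0.022,-0.891,0,1]]' >/dev/null
python3 -m inch '[[0,0,0.0328,0,0,0,1],[0,0,0.0328,0,0,0,1],[0,0,0.0328,0,0,0,1],[0,0,0.0328,0,0,0,1],[0,0,0.0328,0,0,0,1],[0,0,0,0,0,0,1],[0,0,0,0,0,0,1]]'
python3 - <<'E'
from held import *
f=grab_frame("wrist");pickle.dump(f,open("w8.pkl","wb"));held(f);analyse(f)
E
```

```text
eef_pos: [593.0, -96.9, 215.8]
contact_force: [0.3, -0.4, -1.2]
opening: 0.15
clock: 28.63
eef_pos: [510.9, 249.8, 214.3]
tcp_rot: [3.142, 0.0, -0.303]
contact_force: [0.1, -0.5, -1.8]
opening: 0.15
grasp_force: 78.6
held far tip s rel tcp 65.5 t collar [np.float64(-4.7), np.float64(6.7)]
 s 35 top h -7.6 t mid 1.1
 s 45 top h -4.7 t mid 1.1
 s 55 top h -5.2 t mid 1.0
blue top rect s,t 0.7 117.7 size 99.8 18.6 z 40.3
grey top rect s,t 0.5 -109.5 size 99.9 18.8 z 40.0
lip -1 -25 -1 n 324 s -24.4 t -69.2 zmax 83.8
lip -1 -25 1 n 688 s -24.9 t -55.0 zmax 83.7
lip -1 25 -1 n 357 s 24.6 t -69.2 zmax 83.9
lip -1 25 1 n 794 s 25.0 t -55.0 zmax 83.8
lip 0 -25 -1 n 386 s -25.1 t -5.7 zmax 87.5
lip 0 -25 1 n 757 s -24.9 t 8.9 zmax 87.4
lip 0 25 -1 n 440 s 25.0 t -5.7 zmax 87.6
lip 0 25 1 n 886 s 25.0 t 8.9 zmax 87.3
lip 1 -25 1 n 20 s -24.4 t 81.6 zmax 87.5
```

```bash
python3 -m inch '[[0,0,0.001,0.035,0,0.4,1],[0,0,0,0,0,0.8,1],[0,0,0,0,0,0.8,1],[0,0,0,0,0,0.8,1],[0,0,0,0,0,0.8,1],[0,0,0,0,0,0.25,1],[0,0,0,0,0,0.1,1],[0,0,0,0,0,0,1]]' | grep -E "pos|contact|rot"
python3 -m inch '[[0,0,0,0,0,0.08,1],[0,0,0,0,0,0.08,1],[0,0,0,0,0,0,1]]'| grep -E "pos|contact"
python3 -m inch '[[0,0,0,0,0,0.06,1],[0,0,0,0,0,0.06,1],[0,0,0,0,0,0,1]]'| grep -E "pos|contact"
python3 -m inch '[[0,0,0,0,0,0.06,1],[0,0,0,0,0,0.04,1],[0,0,0,0,0,0,1]]'| grep -E "pos|contact"
```

```text
eef_pos: [511.8, 249.5, 114.9]
tcp_rot: [3.141, 0.001, -0.309]
contact_force: [-0.4, 1.2, -1.9]
eef_pos: [512.3, 249.8, 111.8]
contact_force: [0.3, 0.0, -2.0]
eef_pos: [512.0, 249.7, 108.3]
contact_force: [1.6, 0.4, -1.4]
eef_pos: [512.1, 249.7, 105.8]
contact_force: [0.5, 0.6, -0.2]
```

```bash
python3 -m inch '[[0,0,0,0,0,0.06,1],[0,0,0,0,0,0.04,1],[0,0,0,0,0,0,1]]'| grep -E "pos|contact"
python3 -m inch '[[0,0,0,0,0,0.06,1],[0,0,0,0,0,0.04,1],[0,0,0,0,0,0,1]]'| grep -E "pos|contact"
```

```text
eef_pos: [512.1, 249.7, 103.3]
contact_force: [0.4, 0.4, 3.2]
eef_pos: [512.2, 249.7, 100.8]
contact_force: [-0.9, -0.4, 4.6]
```

```bash
python3 -m inch '[[0,0,0,0,0,0.06,1],[0,0,0,0,0,0.06,1],[0,0,0,0,0,0,1]]'| grep -E "pos|contact"
python3 -m inch '[[0,0,0,0,0,0.06,1],[0,0,0,0,0,0.04,1],[0,0,0,0,0,0,1]]'| grep -E "pos|contact"
```

```text
eef_pos: [512.2, 249.7, 98.0]
contact_force: [-0.4, -0.4, 7.0]
eef_pos: [512.3, 249.7, 95.7]
contact_force: [-1.3, -0.8, 8.3]
```

```bash
python3 -m inch '[[0,0,0,0,0,0.04,1],[0,0,0,0,0,0.04,1],[0,0,0,0,0,0,1]]'| grep -E "pos|contact"
```

```text
eef_pos: [512.5, 249.7, 93.9]
contact_force: [-1.3, -1.7, 11.3]
```

```bash
python3 -m inch '[[0,0,0,0,0,0.04,1],[0,0,0,0,0,0.04,1],[0,0,0,0,0,0,1]]'| grep -E "pos|contact"
```

```text
eef_pos: [512.6, 249.8, 92.1]
contact_force: [-1.4, -0.7, 12.0]
```

```bash
python3 -m inch '[[0,0,0,0,0,0.04,1],[0,0,0,0,0,0.02,1],[0,0,0,0,0,0,1]]'| grep -E "pos|contact"
```

```text
eef_pos: [512.7, 249.8, 90.8]
contact_force: [-0.7, -2.5, 12.2]
```

```bash
python3 -m inch '[[0,0,0,0,0,0.04,1],[0,0,0,0,0,0.02,1],[0,0,0,0,0,0,1]]'| grep -E "pos|contact"
```

```text
eef_pos: [512.8, 249.8, 89.4]
contact_force: [-1.0, -2.8, 14.6]
```

```bash
python3 -m inch '[[0,0,0,0,0,0.04,1],[0,0,0,0,0,0.02,1],[0,0,0,0,0,0,1]]'| grep -E "pos|contact|rot"
```

```text
eef_pos: [512.9, 249.8, 87.9]
tcp_rot: [-3.14, -0.002, -0.31]
contact_force: [-0.3, -2.4, 14.1]
```

```bash
python3 -m inch '[[0,0,0,0,0,0.03,1],[0,0,0,0,0,0.02,1],[0,0,0,0,0,0,1]]'| grep -E "pos|contact|rot"
```

```text
eef_pos: [512.5, 249.7, 86.3]
tcp_rot: [-3.141, -0.001, -0.31]
contact_force: [0.3, -1.8, 4.0]
```

Clicked: the force fell from 14 to 4 N. Easing up, releasing and checking.

```bash
python3 -m inch '[[0,0,0,0,0,-0.08,1],[0,0,0,0,0,-0.08,1],[0,0,0,0,0,0,1]]'| grep -E "pos|contact"
python3 -m inch '[[0,0,0,0,0,0,0.6],[0,0,0,0,0,0,0.6],[0,0,0,0,0,0,0.6],[0,0,0,0,0,0,0.6]]' | grep -E "pos|contact|open"
python3 -m inch '[[0,0,0,0,0,-0.3,0.6],[0,0,0,0,0,-0.7,0.6],[0,0,0,0,0,-0.9,0.6],[0,0,0,0,0,-0.9,0.6],[0,0,0,0,0,-0.9,0.6],[0,0,0,0,0,-0.9,0.6],[0,0,0,0,0,-0.8,0.6],[0,0,0,0,0,0,0.6]]' | grep -E "pos|contact|clock"
python3 - <<'E'
from seat import *
f=grab_frame("wrist");pickle.dump(f,open("w9.pkl","wb"));seat(f);analyse(f)
cv2.imwrite("pics/w9.png",f["pixels"][:,:,::-1])
E
```

```text
eef_pos: [512.5, 249.7, 90.0]
contact_force: [3.3, -1.7, 1.8]
eef_pos: [511.4, 249.5, 89.1]
contact_force: [-0.5, 0.5, 0.2]
opening: 0.4
clock: 33.85
eef_pos: [513.8, 250.6, 229.2]
contact_force: [0.8, 0.6, 0.1]
place -1 s -16 shank top z 80.1 t -57.3
place -1 s 0 shank top z 80.3 t -57.1
place -1 s 16 shank top z 80.3 t -57.6
  extent s [-81.8  97.3]
place 0 s -16 shank top z 83.7 t 5.7
place 0 s 0 shank top z 84.2 t 5.2
place 0 s 16 shank top z 83.9 t 4.9
  extent s [-67.2  81.6]
place 1 s -16 shank top z 83.0 t 67.8
place 1 s 0 shank top z 83.2 t 67.8
place 1 s 16 shank top z 82.9 t 67.7
  extent s [-52.8  67.4]
blue top rect s,t 0.9 117.6 size 99.4 18.3 z 40.3
grey top rect s,t 0.5 -109.5 size 18.8 99.5 z 40.0
lip -1 -25 -1 n 303 s -26.1 t -69.3 zmax 84.0
lip -1 -25 1 n 636 s -25.0 t -55.0 zmax 83.6
lip -1 25 -1 n 326 s 25.0 t -69.1 zmax 84.1
lip -1 25 1 n 713 s 25.0 t -55.1 zmax 83.8
lip 0 -25 -1 n 346 s -25.0 t -5.6 zmax 87.4
lip 0 -25 1 n 694 s -24.9 t 8.9 zmax 87.4
lip 0 25 -1 n 397 s 25.4 t -5.6 zmax 87.8
lip 0 25 1 n 785 s 25.1 t 8.9 zmax 87.4
lip 1 -25 -1 n 397 s -25.1 t 57.9 zmax 86.9
lip 1 -25 1 n 691 s -24.9 t 72.7 zmax 86.4
lip 1 25 -1 n 446 s 25.2 t 57.9 zmax 86.8
lip 1 25 1 n 768 s 25.1 t 72.8 zmax 86.6
```

View pics/w9.png

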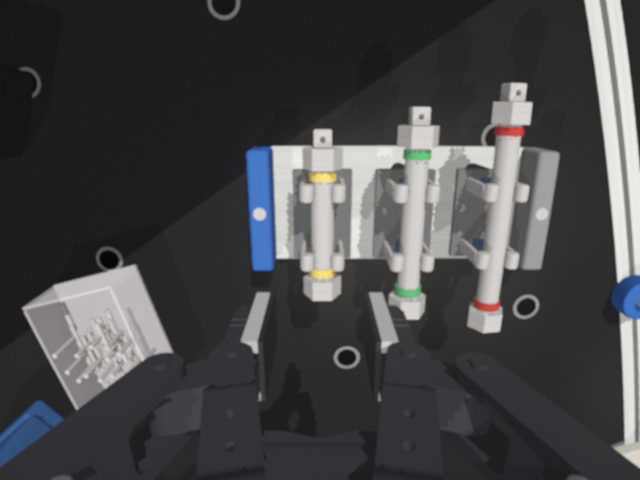

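The view shows short (322,215) beside the blue block, mid (413,210) in the middle and long (500,210) beside the grey block. All are level, with each shank top about 3.5 mm below its lip tops, and all within about 1.3 mm of centre. The robot is clear, so I'm handing in.

```bash
python3 -c "
from rig import r
print(r.sign_off())"
```

```text
the job is handed in; nothing more can be done
None
```

All three bars are clicked home in length order, shortest at the blue block and longest at the grey, each level and within about 1.3 mm of centre; glue bottle and screw tub never touched; handed in at about 34 s.

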